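# Tip the offcuts from the scrap tray into the offcut bin

### The job

Empty the open-fronted scrap tray into the offcut bin: carry it level by its wooden cross handle, hook its open front edge over the bin's rim so that the rim sits in front of the rib under the tray, and with the edge still on the rim swing the back of the tray well up until both wood offcuts have slid off into the bin. Then set the empty tray down flat on the bench and let go.

Things in the scene. Friction and masses are not known exactly. Their poses are not given: they have to be found in the camera images.
- tray: Aluminium scrap tray, 0.35 kg: pan 112 mm wide (y), x -35 (open front edge) to +150 mm (back); walls 30 mm high at sides and back only. A 4 mm rib hangs 12 mm below the pan, full width; a like foot at x 140. Origin: corner of the rib's front face and the pan's underside, mid width, 12 mm above the bench when standing. x front to back, z up. Contents slide out at about 30 degrees front down.
- tray_handle (a point): Centre of the tray's handle: a fixed wooden bar across the tray, 16 x 16 mm in section, 120 mm long (along the tray's y), at x +90, z +65 mm from the tray's origin; 54 mm free beneath it down to the pan floor. A like tray, but walled all round and full of dowels, also stands on the bench: not this one.
- bin: Offcut bin: fixed open box of grey plastic, 200 x 200 mm outside, 110 mm high, walls 8 mm thick, some scraps on its floor. Origin: centre of its underside, on the bench; z up, walls square to its x and y; x points away from the robot within 15 degrees. Any wall's rim will do; at the far (+x) wall the tray's back swings up towards the robot, the open front over the bin.
- offcut_a: Wood offcut, pale block 55 x 40 x 20 mm, 30 g, lying in the front half of the tray. Origin at the centre of its underside as it lies at the start.
- offcut_b: Wood offcut, dark block 45 x 30 x 22 mm, 25 g, lying in the back part of the tray behind the handle. Origin at the centre of its underside as it lies at the start.
Not all that is in view belongs to the job. What is shaped like the offcut_b but blue or green is not meant.

How it is judged:
On the way, in this order (a step that is already met when the one before it is completed fails the run):
1. the tray, level (within 15 degrees) and with both offcuts still in it, rests with its front edge over the bin's rim and the rib outside the wall, 0 to 25 mm from it (((x of tray in the frame of bin between 0.094 and 0.125 m and y of tray in the frame of bin between -0.07 and 0.07 m) or (x of tray in the frame of bin between -0.125 and -0.094 m and y of tray in the frame of bin between -0.07 and 0.07 m) or (y of tray in the frame of bin between 0.094 and 0.125 m and x of tray in the frame of bin between -0.07 and 0.07 m) or (y of tray in the frame of bin between -0.125 and -0.094 m and x of tray in the frame of bin between -0.07 and 0.07 m)) and z of tray in the frame of bin between 0.08 and 0.118 m and angle between tray's own z axis and vertical below 0.26 rad and contact force between tray and bin above 0.3 N and x of offcut_a in the frame of tray between -0.04 and 0.15 m and y of offcut_a in the frame of tray between -0.056 and 0.056 m and z of offcut_a in the frame of tray between -0.005 and 0.03 m and x of offcut_b in the frame of tray between -0.04 and 0.15 m and y of offcut_b in the frame of tray between -0.056 and 0.056 m and z of offcut_b in the frame of tray between -0.005 and 0.03 m), for 0.1 s.
2. the tray is tipped by more than 23 degrees with its front edge still at the rim (within about 30 mm) (((x of tray in the frame of bin between 0.065 and 0.135 m and y of tray in the frame of bin between -0.08 and 0.08 m) or (x of tray in the frame of bin between -0.135 and -0.065 m and y of tray in the frame of bin between -0.08 and 0.08 m) or (y of tray in the frame of bin between 0.065 and 0.135 m and x of tray in the frame of bin between -0.08 and 0.08 m) or (y of tray in the frame of bin between -0.135 and -0.065 m and x of tray in the frame of bin between -0.08 and 0.08 m)) and z of tray in the frame of bin between 0.08 and 0.145 m and angle between tray's own z axis and vertical above 0.4 rad), for 0.1 s.
At the end, for the whole second after the job is handed in: Both offcuts lie still inside the bin, below its rim; the tray stands upright on the bench on its rib and foot (level within 10 degrees), at rest and released (x of offcut_a in the frame of bin between -0.1 and 0.1 m and y of offcut_a in the frame of bin between -0.1 and 0.1 m and z of offcut_a in the frame of bin between 0 and 0.095 m and linear speed of each of offcut_a, offcut_b below 0.03 m/s and x of offcut_b in the frame of bin between -0.1 and 0.1 m and y of offcut_b in the frame of bin between -0.1 and 0.1 m and z of offcut_b in the frame of bin between 0 and 0.095 m and height (world z) of tray between 0.004 and 0.022 m and angle between tray's own z axis and vertical below 0.175 rad and linear speed of tray below 0.02 m/s); the robot touches nothing.
It also fails if it takes over 64 s, if anything falls off the work surface, if the arm or the gripper's body presses on something with over 40 N, if the wrist force passes 120 N, or if a joint passes its speed limit or range.

### The arm

A 6-joint arm with a two-finger parallel gripper is mounted at the origin on the work surface. World frame = base frame: x ahead of the robot, y to its left, z up, the work surface at z = 0. Lengths are in m, angles in rad, forces in N, time in s.
With the tool pointing down it reaches from about 0.325 to 0.775 m from the base axis. Payload 5.5 kg.
Tool frame: the origin (TCP) lies at the very end of the fingers, on their centre line; the grasp point (between the pads) lies grasp_offset behind it (grasp_offset is the distance from the TCP to the grasp point, in m); y points along the fingers, z is the direction in which the jaws open and shut, and the axes are right-handed (so a half turn about y gives the same grasp; the last joint's range is limited). The gripper opens to 88 mm and grips with 3 to 60 N. Pads are 20 mm wide; open, the fingers measure 115 mm over their backs; the gripper's body (75 mm by 178 mm) begins 61 mm behind the grasp point.
Start: joints at [1.188, 0.091, 1.231, -0, 1.82, -0.057], TCP at [0.192, 0.568, 0.223] pointing down, gripper open.
Joint ranges: [-2.87, 2.87], [-0.86, 2.18], [0.17, 2.46], [-1.51, 4.65], [0.06, 2.69], [-2.65, 2.65]. Speed limits (rad/s): [2.57, 2.57, 3.01, 3.14, 3.14, 3.14].

### API

Orientations are given as a unit quaternion [w, x, y, z].
In Python, from workcell import * gives the robot as it stands.
- The arm moves only by the shell command python3 -m creep 'ROWS' [FORCE]. ROWS is JSON, a list of rows, each a list of 7 numbers: the shift along the tool's x, y, z in mm, then the turn, a rotation vector about the tool's x, y, z in rad, then the closure, from -1 (fully open) to 1 (shut). In form: [[tx, ty, tz, ax, ay, az, gripper], ...]. A call has 1 to 12 rows; each row shifts and turns the commanded pose from where the row before left it, along the tool's axes as they then stand; what a row does not reach is not made up. A row lasts 1/8 s, in which the tool goes at most 62.5 mm and 10.7 degrees, less where a joint would pass 70% of its speed; a pose out of reach is approached as far as the arm can. A call with a gripper value outside its range is refused whole. The fingers move at their own pace and stop on an object; FORCE is the grip in N (left out, the last holds). Time passes only in rows, so rows that do not move let the fingers close. It gives the time, the measured TCP pose, the force and the opening at its end, in the units of the state.
- sense(): the state, without advancing time (a new reading comes with each control period).
- grab_frame(name): name is "scene" or "top" or "wrist"; returns (picture, depth): 400x640x3 uint8, blue, green, red; 400x640 float32, m along the optical axis (not along the pixel's ray), 0 where there is no reading.
- camera_params(name): a dict with "vfov" (degrees; the focal length in pixels is half the picture's height over the tangent of half this angle, whatever the lens; pixels are square), "cx", "cy" (the principal point, pixels), "k1" (the pictures are not rectified: a ray, as slopes to the right and down, at radius r is drawn at 1 + k1 r^2 times it, then the intrinsics apply), "world_from_camera" (4x4, takes a point from camera to world coordinates). Camera axes: x right, y down, z forward; pixel columns grow to the right and rows downward; lengths in m; the calibration is good to about 2 mm. A picture is of the moment at which its call begins: read the wrist's pose just before it. camera_params takes no time and is no camera call; for the wrist camera it gives the pose at the moment of the call.
- finish_job(): hands the job in, once; it reports no verdict.
The state is a dict: "time": time; "joint_positions": joint angles; "qd": joint speeds; "joint_efforts": joint torques, N m; "position": TCP position; "tcp_rot": TCP orientation; "force": force on the tool from outside, world axes, zero at the start; "moment": the same for the moment, N m; "width": finger opening in m.
Only numpy, scipy, OpenCV 4.12 (cv2) and the standard library are available. Lean on these libraries where they do the work, as an engineer would, in place of code of your own. Each camera call takes 0.05 s, during which the arm holds its last target.

## Working session

There is one attempt and no reset: what is moved stays moved. The work goes in short steps, Python scripts to look and compute and a shell command to move; the robot and the scene stay as the last step left them, time stands still between calls to the robot, and variables do not carry over. Pictures are saved under pics/ and viewed, and the job is handed in when it is done.

```bash
ls; mkdir -p pics
cat > h.py <<'E'
from workcell import *
import numpy as np, cv2
def ray(p,u,v):
    f=200/np.tan(np.radians(p['vfov'])/2)
    xd=(u-p['cx'])/f; yd=(v-p['cy'])/f
    rd=np.hypot(xd,yd); r=rd
    for _ in range(30): r=rd/(1+p['k1']*r*r)
    s=r/rd if rd>0 else 1
    T=np.array(p['world_from_camera'])
    return T[:3,3],T[:3,:3]@np.array([xd*s,yd*s,1])
def onplane(p,u,v,z):
    o,d=ray(p,u,v); return o+d*(z-o[2])/d[2]
def atdepth(p,u,v,dep):
    o,d=ray(p,u,v); return o+d*dep
E
python3 - <<'E'
from h import *
for n in ["scene","top","wrist"]:
    p=camera_params(n); a,d=grab_frame(n); cv2.imwrite(f'pics/{n}0.png',a); np.savez(f'{n}0.npz',a=a,d=d); np.save(f'{n}0p.npy',p,allow_pickle=True)
    print(n,p['vfov'],p['cx'],p['cy'],p['k1'],np.round(p['world_from_camera'],3).tolist())
s=sense();print(s)
E
```

```text
pics
scene 43.55736884216144 310.65001595309843 194.9922946918207 -0.05020311277499196 [[0.764, 0.461, -0.452, 1.159], [0.645, -0.531, 0.549, -0.788], [0.013, -0.711, -0.703, 1.067], [0.0, 0.0, 0.0, 1.0]]
top 57.65462740009196 323.8551954985783 196.3479579161431 -0.0012944028181646153 [[0.028, -0.996, 0.088, 0.436], [-0.999, -0.026, 0.023, -0.051], [-0.02, -0.089, -0.996, 1.129], [0.0, 0.0, 0.0, 1.0]]
wrist 59.13234099444458 320.75325766482956 199.19229249926425 0.026091608502396623 [[0.322, 0.913, 0.252, 0.122], [0.947, -0.31, -0.087, 0.592], [-0.001, 0.267, -0.964, 0.383], [0.0, 0.0, 0.0, 1.0]]
{'time': 0.15, 'joint_positions': array([ 1.18829528e+00,  9.17331003e-02,  1.23157728e+00, -6.45879206e-06,
        1.81977004e+00, -5.67162436e-02]), 'qd': array([ 0.00232744, -0.00160698, -0.00333081, -0.00079636, -0.00213632,
       -0.00194662]), 'joint_efforts': array([ 1.75149242e-03, -4.47048390e+01, -4.06904769e+01,  6.98935334e-02,
        2.75345746e-02, -1.25648917e-04]), 'position': array([0.19196854, 0.56824688, 0.22175642]), 'tcp_rot': array([-0.69723221,  0.69825991, -0.11478657,  0.11456172]), 'force': array([-0.05537269, -0.25050597, -0.7045288 ]), 'moment': array([ 0.00480195,  0.0248774 , -0.01099153]), 'width': 0.08811644769143645}
```

View pics/top0.png

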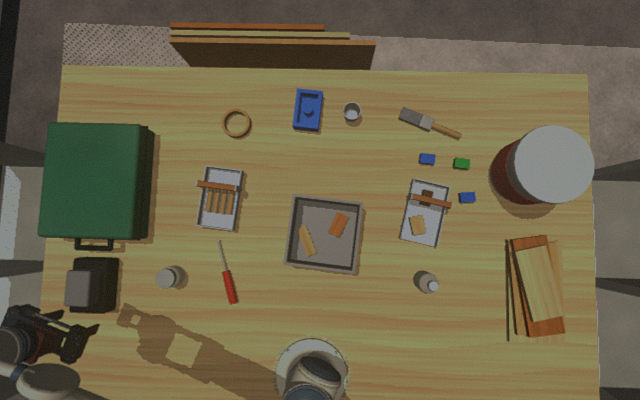

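View pics/scene0.png

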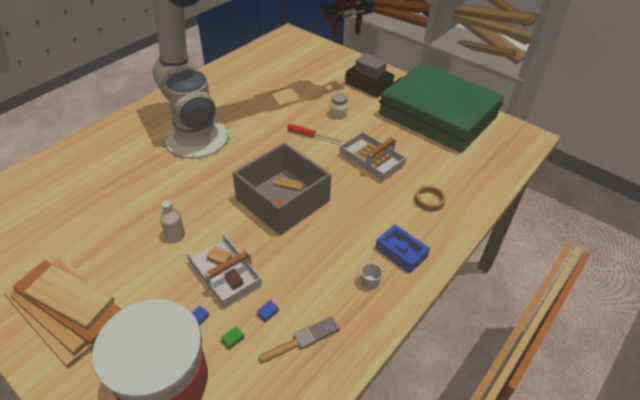

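View pics/wrist0.png

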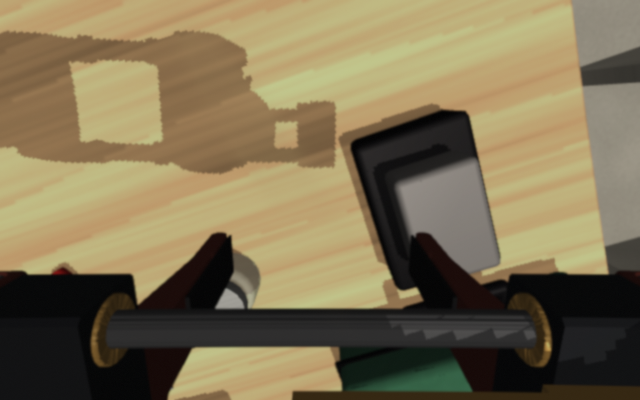

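Run:
```python
from h import *
a=np.load('top0.npz')['a']
c=a[170:290,270:470]; cv2.imwrite('pics/z1.png',cv2.convertScaleAbs(cv2.resize(c,None,fx=4,fy=4,interpolation=cv2.INTER_CUBIC),alpha=1.5))
```

```text
(no output)
```

View pics/z1.png

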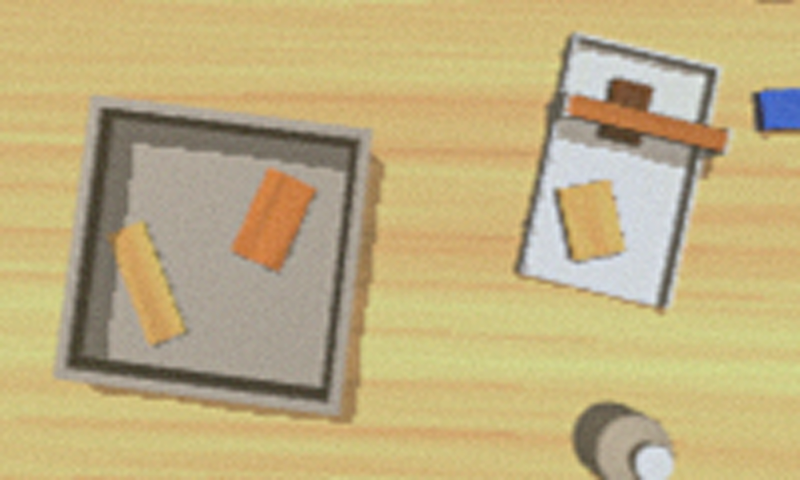

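The top view shows the bin rim with corners at about (294,194), (363,202), (356,274) and (284,264). The job's tray has its open front towards the robot, with front corners at (400,238) and (435,246), and its handle runs from (412,196) to (452,205). The walled dowel tray at (220,198) isn't the one.

Run:
```python
from h import *
p=np.load('top0p.npy',allow_pickle=True).item()
z=np.load('top0.npz'); d=z['d']
def P(x,y,h):
    u=x/4+270-.375;v=y/4+170-.375
    dd=d[int(round(v)),int(round(u))]
    return onplane(p,u,v,h), atdepth(p,u,v,dd)[2]
def show(n,pts,h):
    o=[]
    for q in pts:
        w,zz=P(*q,h); o.append(w); print(n,q,np.round(w,4),'depth z',round(zz,3))
    return np.array(o)
b=show('bin',[(95,97),(372,130),(345,418),(57,377)],.11)
c=b.mean(0); e=b-np.roll(b,-1,0); print('c',c,'sides',np.linalg.norm(e,axis=1),'ang',[np.degrees(np.arctan2(*(v[::-1])[1:])) for v in e])
# x dir: from near to far: far corners 0,1 ; near 2,3
xd=(b[0]+b[1]-b[2]-b[3]); print('bin yaw',np.degrees(np.arctan2(xd[1],xd[0])))
yd=(b[0]+b[3]-b[1]-b[2]); print('bin yaw2',np.degrees(np.arctan2(-yd[0],yd[1])))
h=show('handle',[(569,105),(728,140)],.085); print('hc',h.mean(0),'len',np.linalg.norm(h[0]-h[1]),'yaw',np.degrees(np.arctan2(-(h[0]-h[1])[0],(h[0]-h[1])[1])))
k=show('wall back',[(573,36),(718,68)],.042)
f=show('front',[(520,273),(662,305)],.013)
v=k.mean(0)-f.mean(0); print('tray len',np.linalg.norm(v[:2]),'yaw',np.degrees(np.arctan2(v[1],v[0])), 'widths',np.linalg.norm(k[0]-k[1]),np.linalg.norm(f[0]-f[1]))
print('handle from front', (h.mean(0)-f.mean(0))[:2]@v[:2]/np.linalg.norm(v[:2]))
print('centre blocks')
show('a',[(590,220)],.036); show('dark',[(630,85)],.036)
for n in [(590,290),(700,200),(30,200)]: show('chk',[n],0)
```

```text
bin (95, 97) [0.5316 0.0586 0.11  ] depth z 0.109
bin (372, 130) [ 0.5133 -0.1369  0.11  ] depth z -0.001
bin (345, 418) [ 0.3137 -0.122   0.11  ] depth z -0.001
bin (57, 377) [0.3357 0.0782 0.11  ] depth z 0.108
c [ 0.42358168 -0.03052952  0.11      ] sides [0.19637256 0.20022598 0.20135    0.19686553] ang [np.float64(84.66799549588116), np.float64(-4.283616539267815), np.float64(-96.27995102567435), np.float64(174.2936023525416)]
bin yaw -4.988986517528175
bin yaw2 -5.81190960624031
handle (569, 105) [ 0.5369 -0.2799  0.085 ] depth z 0.086
handle (728, 140) [ 0.5147 -0.3932  0.085 ] depth z 0.002
hc [ 0.5258151  -0.33650734  0.085     ] len 0.1154565978437045 yaw -11.092988987468903
wall back (573, 36) [ 0.5932 -0.2919  0.042 ] depth z 0.044
wall back (718, 68) [ 0.5717 -0.4     0.042 ] depth z 0.041
front (520, 273) [ 0.4146 -0.2594  0.013 ] depth z 0.015
front (662, 305) [ 0.3935 -0.3667  0.013 ] depth z 0.03
tray len 0.18139133358452447 yaw -10.465007743500745 widths 0.11016311868036882 0.10937507973906466
handle from front 0.12399083759227536
centre blocks
a (590, 220) [ 0.4558 -0.3067  0.036 ] depth z 0.034
dark (630, 85) [ 0.5579 -0.3362  0.036 ] depth z 0.036
chk (590, 290) [ 0.4029 -0.3154  0.    ] depth z 0.012
chk (700, 200) [ 0.4742 -0.3994  0.    ] depth z 0.003
chk (30, 200) [0.4601 0.1182 0.    ] depth z 0.002
```

```bash
cat >> h.py <<'E'
from scipy.spatial.transform import Rotation as R
def tool():
    s=sense(); q=s['tcp_rot']; return s,R.from_quat([q[1],q[2],q[3],q[0]])
def st():
    s,r=tool(); M=r.as_matrix()
    print('t',round(s['time'],2),'pos',np.round(s['position'],4),'w',round(s['width'],4),'F',np.round(s['force'],2),'j',np.round(s['joint_positions'],3)); print(np.round(M,3)); return s,r
def go(tgt,Mt=None):
    s,r=tool(); print('shift tool mm',np.round(r.as_matrix().T@(np.array(tgt)-s['position'])*1000,1))
    if Mt is not None: print('turn (tool)',np.round((r.inv()*R.from_matrix(Mt)).as_rotvec(),4))
def Mdes(yaw,tilt=0,sgn=1):
    # jaw (z) axis along sgn*tray x, y down
    tx=np.array([np.cos(yaw),np.sin(yaw),0]); tz=np.array([0,0,1.]); 
    ty=np.cross(tz,tx); Rt=R.from_rotvec(-ty*tilt).as_matrix()
    z=Rt@tx*sgn; y=-Rt@tz; return np.c_[np.cross(y,z),y,z]
E
python3 - <<'E'
from h import *
import workcell
print([n for n in dir(workcell) if not n.startswith('__')])
try: print(grasp_offset)
except Exception as e: print(e)
st()
for s in (1,-1): go([.526,-.3365,.2],Mdes(np.radians(-10.8),0,s))
E
```

```text
['PlanningError', 'camera_params', 'finish_job', 'grab_frame', 'grasp_offset', 'sense']
0.0187
t 0.15 pos [0.192  0.5682 0.2218] w 0.0881 F [-0.06 -0.25 -0.7 ] j [ 1.188  0.092  1.232 -0.     1.82  -0.057]
[[ 0.947 -0.001  0.32 ]
 [-0.32  -0.001  0.947]
 [-0.    -1.    -0.001]]
shift tool mm [ 606.    22.8 -750.2]
turn (tool) [1.3000e-03 1.4335e+00 1.0000e-03]
shift tool mm [ 606.    22.8 -750.2]
turn (tool) [ 1.0000e-03 -1.7081e+00 -1.3000e-03]
```

```bash
python3 -m creep '[[30,0,-38,0,0,0,-1],[30,0,-38,0,0,0,-1],[30,0,-38,0,0,0,-1],[30,0,-38,0,0,0,-1],[30,0,-38,0,0,0,-1],[30,0,-38,0,0,0,-1],[30,0,-38,0,0,0,-1],[30,0,-38,0,0,0,-1],[30,0,-38,0,0,0,-1],[30,0,-38,0,0,0,-1],[30,0,-38,0,0,0,-1],[30,0,-38,0,0,0,-1]]' 50
python3 -c "
from h import *
st(); go([.526,-.3365,.2],Mdes(np.radians(-10.8)))"
```

```text
time: 1.65
position: [0.3873, 0.0196, 0.2226]
tcp_rot: [0.698, -0.698, 0.115, -0.115]
force: [0.7, -0.2, -0.4]
width: 0.0878
t 1.65 pos [0.3873 0.0196 0.2226] w 0.0878 F [ 0.66 -0.22 -0.41] j [-0.037 -0.486  1.734  0.     1.893 -1.282]
[[ 0.947  0.     0.32 ]
 [-0.32   0.     0.947]
 [ 0.    -1.     0.   ]]
shift tool mm [ 245.4   22.6 -293. ]
turn (tool) [-4.0000e-04  1.4334e+00  1.0000e-04]
```

```bash
python3 -m creep '[[35,0,-42,0,0,0,-1],[35,0,-42,0,0,0,-1],[35,0,-42,0,0,0,-1],[35,0,-42,0,0,0,-1],[35,0,-42,0,0,0,-1],[35,0,-42,0,0,0,-1],[35,0,-42,0,0,0,-1],[0,0,0,0,0.18,0,-1],[0,0,0,0,0.18,0,-1],[0,0,0,0,0.18,0,-1],[0,0,0,0,0.18,0,-1]]'
python3 -m creep '[[0,0,0,0,0.18,0,-1],[0,0,0,0,0.18,0,-1],[0,0,0,0,0.18,0,-1],[0,0,0,0,0.17,0,-1],[0,0,0,0,0,0,-1]]'
python3 - <<'E'
from h import *
st(); go([.526,-.3365,.2],Mdes(np.radians(-10.8)))
for n in ["wrist","top"]:
    p=camera_params(n); a,d=grab_frame(n); cv2.imwrite(f'pics/{n}1.png',a); np.savez(f'{n}1.npz',a=a,d=d); np.save(f'{n}1p.npy',p,allow_pickle=True)
E
```

```text
time: 3.02
position: [0.5251, -0.3357, 0.222]
tcp_rot: [0.612, -0.612, 0.355, -0.355]
force: [0.1, 0.1, 0.3]
width: 0.0878
time: 3.65
position: [0.5251, -0.3357, 0.2222]
tcp_rot: [0.452, -0.452, 0.544, -0.543]
force: [-0.1, 0.2, 0.7]
width: 0.088
t 3.65 pos [ 0.5251 -0.3357  0.2222] w 0.088 F [-0.11  0.15  0.67] j [-0.623  0.155  1.162 -0.     1.825 -0.44 ]
[[-0.182 -0.001  0.983]
 [-0.983  0.    -0.182]
 [-0.    -1.    -0.001]]
shift tool mm [ 0.6 22.2  1.1]
turn (tool) [ 0.0007  0.005  -0.0003]
```

View pics/wrist1.png

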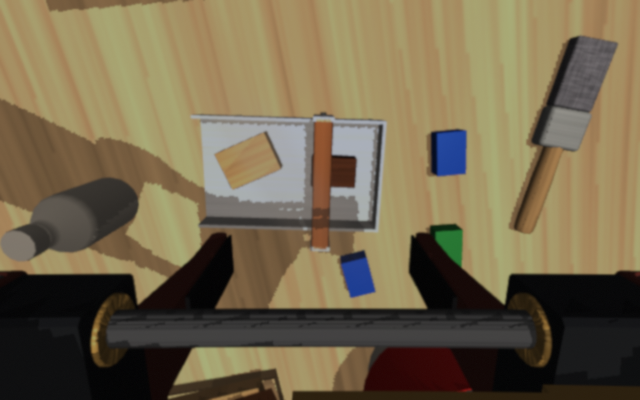

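The wrist view shows the tray's handle at columns 314–331, running from row 117 to 249. The pale offcut is at (248,160) and the dark one at (335,170), just behind the handle. Next I'll measure the handle by colour.

Run:
```python
from h import *
p=np.load('wrist1p.npy',allow_pickle=True).item(); z=np.load('wrist1.npz');a=z['a'];d=z['d']
hsv=cv2.cvtColor(a,cv2.COLOR_BGR2HSV)
reg=np.zeros(a.shape[:2],bool); reg[105:262,300:345]=1
pts=[]
ys,xs=np.nonzero(reg&(d>0))
for y,x in zip(ys,xs):
    w=atdepth(p,x,y,d[y,x])
    if .078<w[2]<.095: pts.append((x,y,*w))
pts=np.array(pts); print(len(pts),'z med',np.median(pts[:,4]))
w=pts[:,2:5]
rect=cv2.minAreaRect((w[:,:2]*1000).astype(np.float32)); print(rect)
print('pix',pts[:,:2].min(0),pts[:,:2].max(0))
c=w[:,:2]-w[:,:2].mean(0); u,s,v=np.linalg.svd(c,full_matrices=False); t=v[0]*np.sign(v[0][1]); print('axis yaw',np.degrees(np.arctan2(-t[0],t[1])),'mean',w[:,:2].mean(0),'len',np.ptp(c@v[0]),np.ptp(c@v[1]))
# fixed plane
for uv in [(323,117),(320.5,249)]: print(onplane(p,*uv,.085))
```

```text
2477 z med 0.0845394259897902
((524.5264892578125, -334.7447204589844), (119.92426300048828, 17.502105712890625), 78.0541763305664)
pix [310. 117.] [333. 251.]
axis yaw -12.29549150573787 mean [ 0.52529048 -0.33172943] len 0.11992614560360543 0.017504169563911424
[ 0.53726556 -0.27630809  0.085     ]
[ 0.51358271 -0.39149114  0.085     ]
```

```bash
python3 -m creep '[[0,30,0,0,0.025,0,-1],[0,40,0,0,0,0,-1],[0,40,0,0,0,0,-1],[0,30,0,0,0,0,-1],[0,23,0,0,0,0,-1],[0,0,0,0,0,0,-1]]'
python3 -c "
from h import *
st(); go([.525,-.335,.058])"
```

```text
time: 4.5
position: [0.5239, -0.3348, 0.057]
tcp_rot: [0.445, -0.446, 0.551, -0.548]
force: [0.1, -0.1, 0.6]
width: 0.0877
t 4.5 pos [ 0.5239 -0.3348  0.057 ] w 0.0877 F [ 0.07 -0.14  0.6 ] j [-0.623  0.183  1.424 -0.     1.539 -0.415]
[[-0.206 -0.004  0.978]
 [-0.978  0.003 -0.206]
 [-0.002 -1.    -0.004]]
shift tool mm [-0.1 -1.   1.1]
```

```bash
python3 -m creep '[[0,0,1,0,0,0,0.5],[0,0,0,0,0,0,1],[0,0,0,0,0,0,1],[0,0,0,0,0,0,1],[0,0,0,0,0,0,1],[0,0,0,0,0,0,1],[0,0,0,0,0,0,1]]' 50
python3 -m creep '[[0,-5,0,0,0,0,1],[0,-10,0,0,0,0,1],[0,-20,0,0,0,0,1],[0,-20,0,0,0,0,1],[0,0,0,0,0,0,1],[0,0,0,0,0,0,1]]'
python3 - <<'E'
from h import *
st()
for n in ["wrist","scene"]:
    p=camera_params(n); a,d=grab_frame(n); cv2.imwrite(f'pics/{n}2.png',a); np.savez(f'{n}2.npz',a=a,d=d); np.save(f'{n}2p.npy',p,allow_pickle=True)
E
```

```text
time: 5.38
position: [0.5262, -0.3359, 0.0596]
tcp_rot: [0.445, -0.445, 0.55, -0.55]
force: [-0.7, 0.3, 0.1]
width: 0.0212
time: 6.12
position: [0.5261, -0.3359, 0.1146]
tcp_rot: [-0.445, 0.445, -0.55, 0.55]
force: [0.4, -0.0, -3.7]
width: 0.0158
t 6.12 pos [ 0.5261 -0.3359  0.1146] w 0.0158 F [ 0.45 -0.02 -3.67] j [-0.623  0.161  1.346 -0.     1.635 -0.413]
[[-0.208  0.     0.978]
 [-0.978 -0.    -0.208]
 [ 0.    -1.     0.   ]]
```

View pics/scene2.png

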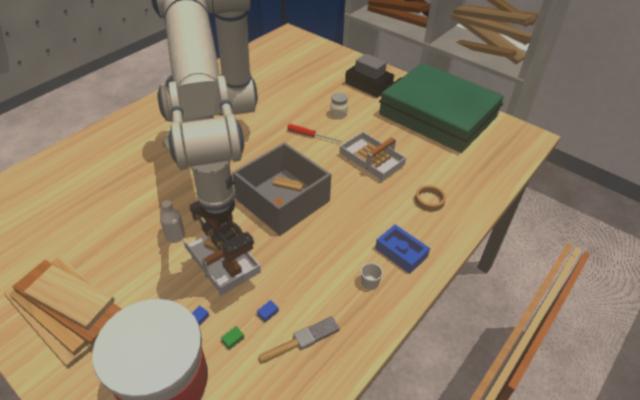

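View pics/wrist2.png

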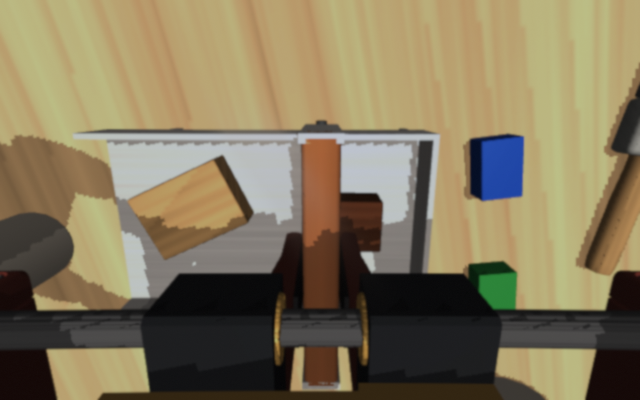

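The tray is gripped and lifted: opening 15.8 mm, about 4 N of weight, both offcuts in it. In the wrist view the handle is at x 300–340, the pale offcut at (190,205) and the dark one at (362,222). I'll check how level it is and where the grip sits.

Run:
```python
from h import *
s,r=tool(); M=r.as_matrix()
p=np.load('wrist2p.npy',allow_pickle=True).item(); z=np.load('wrist2.npz');d=z['d']
def pc(x0,x1,y0,y1):
    return np.array([atdepth(p,x,y,d[y,x]) for y in range(y0,y1) for x in range(x0,x1) if d[y,x]>0])
for n,b in dict(floorfront=(120,140,150,185),floormid=(265,290,150,200),floorback=(385,405,150,185),handle=(308,334,160,225),wallL=(110,160,132,136),wallR=(370,430,131,136)).items():
    w=pc(*b); m=np.median(w,0); print(n,np.round(m,4),'tool-rel mm',np.round(M.T@(m-s['position'])*1000,1))
h=pc(295,345,145,235); h=h[h[:,2]>np.median(h[:,2])-.004]; q=(h-s['position'])@M*1000
print('handle z range',q[:,2].min(),q[:,2].max(), 'top', np.median(q[:,1]))
h=pc(290,350,120,160); q=(h-s['position'])@M*1000; q=q[q[:,1]<-20]; print('handle end tool x',q[:,0].min(),q[:,0].max())
```

```text
floorfront [ 0.4215 -0.2778  0.0673] tool-rel mm [ -34.8   46.4 -113.9]
floormid [ 0.506  -0.3005  0.0677] tool-rel mm [-30.3  45.8 -26.6]
floorback [ 0.5757 -0.3107  0.068 ] tool-rel mm [-34.7  45.4  43.7]
handle [ 0.533  -0.2991  0.1378] tool-rel mm [-37.3 -24.3  -0.5]
wallL [ 0.4446 -0.2604  0.0943] tool-rel mm [-56.7  19.4 -95. ]
wallR [ 0.578  -0.2892  0.0882] tool-rel mm [-56.3  25.2  41.4]
handle z range -8.5960285493398 7.43488031844521 top -24.193673964208216
handle end tool x -60.80063341118133 -50.279503434913366
```

```bash
python3 -m creep '[[0,-20,0,0,0,0,1],[0,-30,0,0,0,0,1],[0,-30,0,0,0,0,1],[0,-10,0,0,-0.06,0,1],[0,0,0,0,-0.055,0,1],[0,0,0,0,0,0,1]]'
python3 -c "
from h import *
st(); go([.6227,-.0494,.205],Mdes(np.radians(-5.4)))"
```

```text
time: 6.98
position: [0.5263, -0.336, 0.2059]
tcp_rot: [-0.476, 0.475, -0.523, 0.524]
force: [-0.2, 0.5, -3.1]
width: 0.0155
t 6.97 pos [ 0.5263 -0.336   0.2059] w 0.0155 F [-0.21  0.54 -3.13] j [-0.623  0.154  1.193 -0.     1.794 -0.527]
[[-0.095  0.001  0.995]
 [-0.995 -0.001 -0.095]
 [ 0.001 -1.     0.001]]
shift tool mm [-294.5    0.8   68.7]
turn (tool) [-0.001  -0.0012  0.0006]
```

Now to the far wall, with gentle acceleration.

```bash
python3 -m creep '[[-5,0,4,0,0,0,1],[-15,0,8,0,0,0,1],[-25,0,8,0,0,0,1],[-32,0,8,0,0,0,1],[-36,0,8,0,0,0,1],[-36,0,8,0,0,0,1],[-36,0,8,0,0,0,1],[-36,0,8,0,0,0,1],[-32,0,5,0,0,0,1],[-25,0,3,0,0,0,1],[-12,0,1,0,0,0,1],[-4.5,0,0,0,0,0,1]]'
python3 -m creep '[[0,0,0,0,0,0,1],[0,0,0,0,0,0,1]]'
python3 - <<'E'
from h import *
st(); go([.6227,-.0494,.205],Mdes(np.radians(-5.4)))
for n in ["wrist","top"]:
    p=camera_params(n); a,d=grab_frame(n); cv2.imwrite(f'pics/{n}3.png',a); np.savez(f'{n}3.npz',a=a,d=d); np.save(f'{n}3p.npy',p,allow_pickle=True)
a=cv2.imread('pics/top3.png')[150:300,240:440];cv2.imwrite('pics/top3z.png',cv2.convertScaleAbs(cv2.resize(a,None,fx=4,fy=4,interpolation=cv2.INTER_CUBIC),alpha=1.5))
E
```

```text
time: 8.48
position: [0.6228, -0.0484, 0.2046]
tcp_rot: [0.476, -0.476, 0.523, -0.523]
force: [0.2, -0.6, -3.4]
width: 0.0157
time: 8.72
position: [0.6226, -0.0502, 0.2046]
tcp_rot: [-0.475, 0.475, -0.523, 0.524]
force: [-0.9, 0.5, -3.0]
width: 0.0154
t 8.72 pos [ 0.6226 -0.0502  0.2046] w 0.0154 F [-0.95  0.54 -2.98] j [-0.135  0.155  1.193 -0.     1.793 -0.039]
[[-0.096 -0.     0.995]
 [-0.995 -0.    -0.096]
 [ 0.    -1.    -0.   ]]
shift tool mm [-0.8 -0.4 -0. ]
turn (tool) [ 0.0001 -0.0019  0.0003]
```

View pics/wrist3.png

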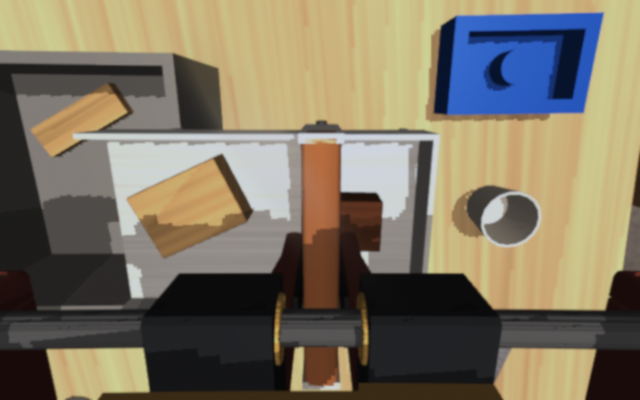

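View pics/top3z.png

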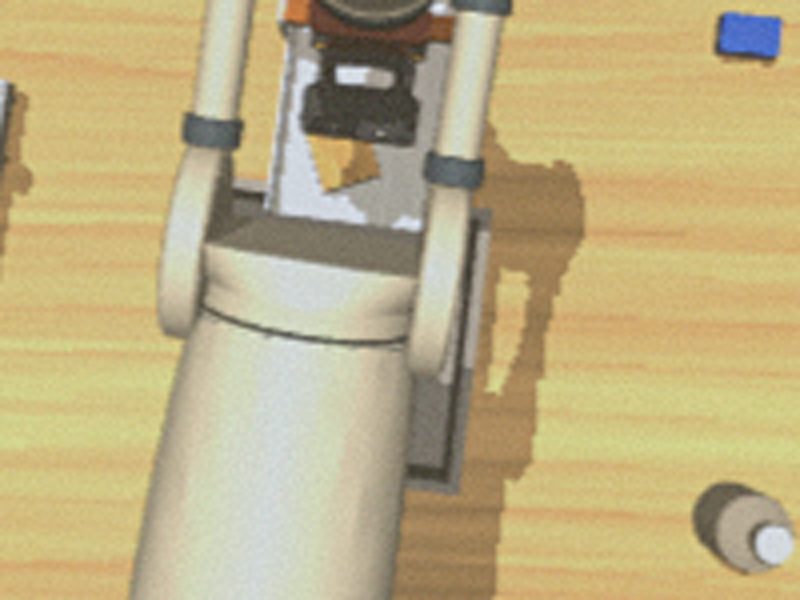

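The wrist view shows the bin's far wall in good light: its outer rim edge runs from (174,54) to (181,125), with the tray's front edge at about x 110–128. I'll check the rim offset relative to the tray.

Run:
```python
from h import *
s,r=tool(); M=r.as_matrix()
p=np.load('wrist3p.npy',allow_pickle=True).item(); z=np.load('wrist3.npz');a=z['a'];d=z['d']
cv2.imwrite('pics/w3z.png',cv2.convertScaleAbs(cv2.resize(a[40:160,90:240],None,fx=5,fy=5,interpolation=cv2.INTER_CUBIC),alpha=1.3))
for row in (65,80,95,110,120):
    zz=[]
    for x in range(150,225):
        if d[row,x]>0:
            w=atdepth(p,x,row,d[row,x])
            if abs(w[2]-.11)<.004: zz.append((x,*(M.T@(w-s['position'])*1000),w[2]))
    zz=np.array(zz); print(row,len(zz),np.round(zz[0],3),np.round(zz[-1],3)) if len(zz) else print(row,'none')
for row in (150,170,280):
    for x in range(95,140):
        w=atdepth(p,x,row,d[row,x])
        if abs(w[2]-.158)<.006: print(row,x,np.round(M.T@(w-s['position'])*1000,1)); break
for uv in [(174,54),(181,125)]:
    w=onplane(p,*uv,.11); t=np.radians(-5.4); q=w[:2]-[.4236,-.0305]; print(w,'bin frame',np.array([[np.cos(t),np.sin(t)],[-np.sin(t),np.cos(t)]])@q)
```

```text
65 21 [ 1.50000e+02 -9.65890e+01  9.83270e+01 -1.17718e+02  1.06000e-01] [ 1.75000e+02 -9.66390e+01  9.76600e+01 -1.00466e+02  1.07000e-01]
80 14 [ 1.64000e+02 -8.68170e+01  9.61380e+01 -1.08532e+02  1.09000e-01] [ 1.7700e+02 -8.6965e+01  9.7946e+01 -1.0035e+02  1.0700e-01]
95 14 [ 1.65000e+02 -7.69640e+01  9.65060e+01 -1.09242e+02  1.08000e-01] [ 1.78000e+02 -7.70330e+01  9.81280e+01 -1.00877e+02  1.07000e-01]
110 13 [ 1.67000e+02 -6.68950e+01  9.49100e+01 -1.08435e+02  1.10000e-01] [ 1.79000e+02 -6.68650e+01  9.76790e+01 -1.01164e+02  1.07000e-01]
120 15 [ 1.6800e+02 -6.0025e+01  9.5769e+01 -1.0893e+02  1.0900e-01] [ 1.82000e+02 -5.99370e+01  9.82000e+01 -1.00015e+02  1.06000e-01]
150 108 [ -45.1   47.  -125.2]
170 111 [ -33.3   46.9 -125.4]
280 129 [  39.2   47.3 -125.4]
[0.53387754 0.06214652 0.11      ] bin frame [0.10106932 0.10261338]
[0.52881279 0.01582933 0.11      ] bin frame [0.10038588 0.05602512]
```

View pics/w3z.png

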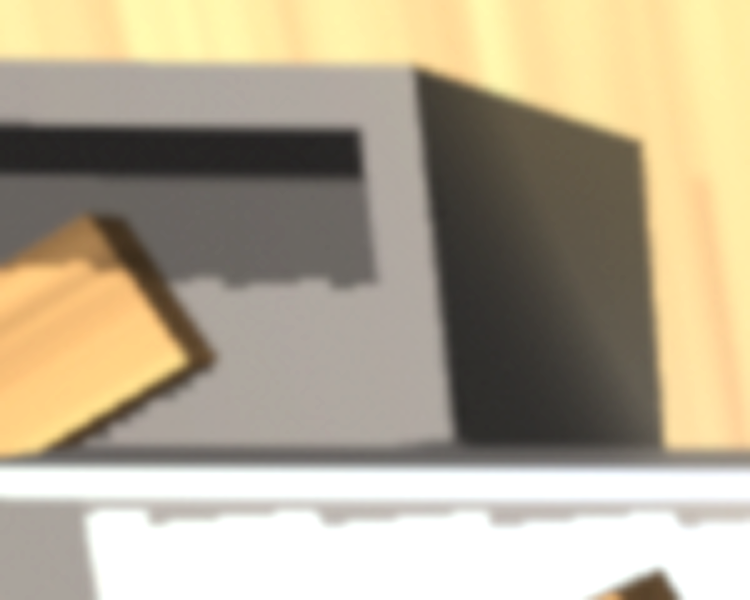

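Gap from the rib to the rim is about 10.7 mm (bin x ≈ 0.111) and the bin estimate agrees to within 1 mm. Lowering.

```bash
python3 -m creep '[[0,10,0,0,0,0,1],[0,15,0,0,0,0,1],[0,10,0,0,0,0,1],[0,5,0,0,0,0,1],[0,2,0,0,0,0,1],[0,0,0,0,0,0,1],[0,0,0,0,0,0,1]]'
python3 -m creep '[[0,1,0,0,0,0,1],[0,0,0,0,0,0,1]]'
python3 -m creep '[[0,1,0,0,0,0,1],[0,0,0,0,0,0,1]]'
python3 -m creep '[[0,1,0,0,0,0,1],[0,0,0,0,0,0,1]]'
```

```text
time: 9.7
position: [0.623, -0.0493, 0.1633]
tcp_rot: [-0.476, 0.475, -0.523, 0.523]
force: [-0.5, -0.3, -4.2]
width: 0.016
time: 9.95
position: [0.6228, -0.0493, 0.1617]
tcp_rot: [-0.476, 0.476, -0.523, 0.523]
force: [-0.0, -0.4, -2.8]
width: 0.0155
time: 10.2
position: [0.6227, -0.0493, 0.1605]
tcp_rot: [0.476, -0.476, 0.523, -0.523]
force: [0.7, -0.2, -3.7]
width: 0.0156
time: 10.45
position: [0.6228, -0.0493, 0.1596]
tcp_rot: [0.476, -0.476, 0.523, -0.523]
force: [1.1, 0.7, -2.9]
width: 0.0155
```

```bash
python3 -m creep '[[0,1,0,0,0,0,1],[0,0,0,0,0,0,1]]'
python3 -m creep '[[0,1,0,0,0,0,1],[0,0,0,0,0,0,1]]'
python3 -m creep '[[0,1,0,0,0,0,1],[0,0,0,0,0,0,1]]'
python3 -c "
from h import *
s,_=st();print(s['moment'])"
```

```text
time: 10.7
position: [0.623, -0.0494, 0.1593]
tcp_rot: [-0.476, 0.475, -0.523, 0.523]
force: [1.0, 0.3, -1.1]
width: 0.0155
time: 10.95
position: [0.6233, -0.0494, 0.1588]
tcp_rot: [-0.476, 0.475, -0.523, 0.524]
force: [1.6, -1.1, 3.5]
width: 0.0157
time: 11.2
position: [0.6236, -0.0494, 0.1582]
tcp_rot: [-0.476, 0.475, -0.522, 0.524]
force: [2.9, -0.1, 5.2]
width: 0.0156
t 11.2 pos [ 0.6236 -0.0494  0.1582] w 0.0156 F [ 2.91 -0.07  5.2 ] j [-0.133  0.153  1.277  0.     1.708 -0.038]
[[-0.095  0.003  0.995]
 [-0.995 -0.    -0.095]
 [ 0.    -1.     0.003]]
[-0.05303374  0.22246861 -0.02260745]
```

Run:
```python
from h import *
s,r=tool(); M=r.as_matrix()
p=camera_params('wrist');a,d=grab_frame('wrist'); cv2.imwrite('pics/w4.png',a)
def lv(b): 
    w=np.array([atdepth(p,x,y,d[y,x]) for y in range(b[2],b[3]) for x in range(b[0],b[1]) if d[y,x]>0]); return np.round(np.median(w,0),4)
print(lv((120,140,150,185)),lv((265,290,150,200)),lv((385,405,150,185)))
```

```text
[ 0.5143 -0.0034  0.1126] [ 0.5998 -0.0164  0.1118] [ 0.6703 -0.0188  0.1111]
```

View pics/w4.png

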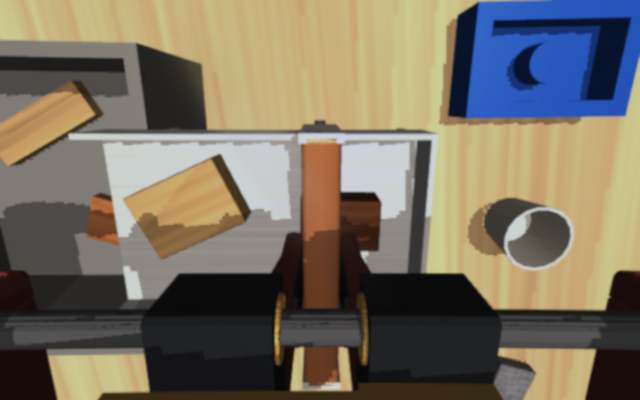

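Level, with the front on the rim and both offcuts in. Now I'll tip about the rim's inner edge, in stages.

```bash
python3 -m creep '[[0,-5.6,-2.6,0.05,0,0,1],[0,-5.4,-2.6,0.05,0,0,1],[0,-5.4,-2.6,0.05,0,0,1],[0,-5.4,-2.6,0.05,0,0,1],[0,0,0,0,0,0,1]]'
python3 -c "
from h import *
st()"
```

```text
time: 11.88
position: [0.6103, -0.0481, 0.178]
tcp_rot: [-0.521, 0.426, -0.468, 0.573]
force: [0.8, 0.1, 1.2]
width: 0.0157
t 11.88 pos [ 0.6103 -0.0481  0.178 ] w 0.0157 F [0.76 0.12 1.16] j [-0.139 -0.068  1.482  0.009  1.527 -0.044]
[[-0.095  0.198  0.976]
 [-0.995 -0.019 -0.093]
 [ 0.    -0.98   0.199]]
```

```bash
python3 -m creep '[[0,-5.4,-2.6,0.05,0,0,1],[0,-5.4,-2.6,0.05,0,0,1],[0,-5.4,-2.6,0.05,0,0,1],[0,-5.4,-2.6,0.05,0,0,1],[0,-5.4,-2.6,0.05,0,0,1],[0,0,0,0,0,0,1],[0,0,0,0,0,0,1]]'
python3 -c "
from h import *
st()"
```

```text
time: 12.75
position: [0.5903, -0.0462, 0.1987]
tcp_rot: [-0.569, 0.358, -0.394, 0.626]
force: [-2.5, 0.4, 1.4]
width: 0.0154
t 12.75 pos [ 0.5903 -0.0462  0.1987] w 0.0154 F [-2.46  0.35  1.38] j [-0.15  -0.348  1.736  0.024  1.307 -0.056]
[[-0.095  0.43   0.898]
 [-0.995 -0.041 -0.086]
 [-0.    -0.902  0.432]]
```

```bash
python3 -m creep '[[0,-5.4,-2.6,0.05,0,0,1],[0,-5.4,-2.6,0.05,0,0,1],[0,-5.4,-2.6,0.05,0,0,1],[0,-5.4,-2.6,0.05,0,0,1],[0,0,0,0,0,0,1],[0,0,0,0,0,0,1],[0,0,0,0,0,0,1],[0,0,0,0,0,0,1],[0,0,0,0,0,0,1]]'
python3 - <<'E'
from h import *
st()
for n in ["wrist","scene"]:
    a,d=grab_frame(n); cv2.imwrite(f'pics/{n}5.png',a)
E
```

```text
time: 13.88
position: [0.571, -0.0444, 0.2126]
tcp_rot: [-0.603, 0.299, -0.329, 0.663]
force: [-2.0, -0.0, -1.9]
width: 0.0156
t 13.88 pos [ 0.571  -0.0444  0.2126] w 0.0156 F [-1.97 -0.03 -1.92] j [-0.162 -0.587  1.945  0.044  1.136 -0.072]
[[-0.095  0.602  0.793]
 [-0.995 -0.057 -0.076]
 [-0.    -0.796  0.605]]
```

View pics/wrist5.png

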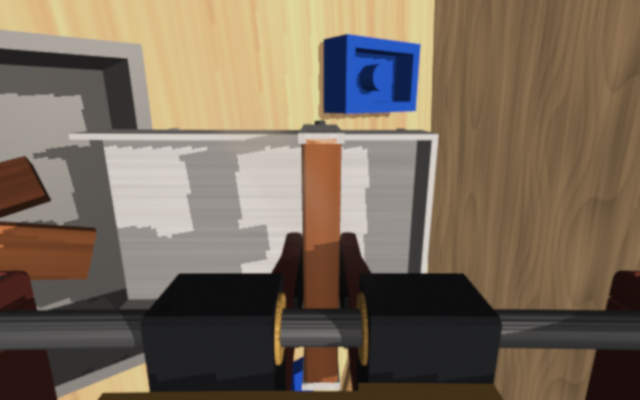

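View pics/scene5.png

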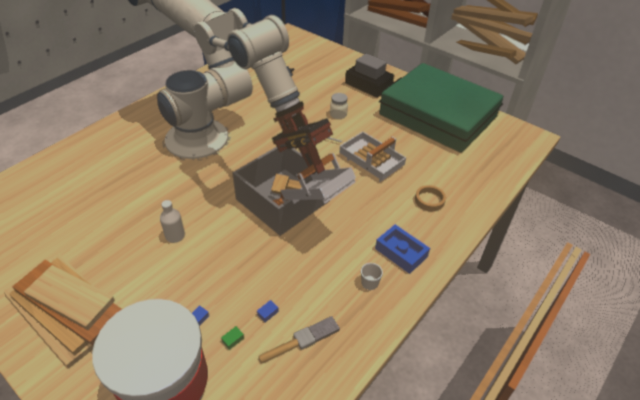

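The tray is empty in the visible part, and the dark offcut is in the bin at (20,185). I'll lift a little, swing back level and look into the bin.

```bash
python3 -m creep '[[0,-8,6,0,0,0,1],[0,-16,12,0,0,0,1],[0,11.1,4.3,-0.1,0,0,1],[0,11.1,4.3,-0.1,0,0,1],[0,11.1,4.3,-0.1,0,0,1],[0,11.1,4.3,-0.1,0,0,1],[0,11.1,4.3,-0.1,0,0,1],[0,11.1,4.3,-0.1,0,0,1],[0,0,0,-0.05,0,0,1],[0,0,0,0,0,0,1]]'
python3 - <<'E'
from h import *
st(); go([.66,-.05,.22],Mdes(np.radians(-5.4)))
p=camera_params('wrist');a,d=grab_frame('wrist'); cv2.imwrite('pics/w6.png',a)
E
```

```text
time: 15.22
position: [0.6208, -0.0491, 0.192]
tcp_rot: [-0.476, 0.475, -0.523, 0.523]
force: [0.6, 0.5, -3.5]
width: 0.016
t 15.22 pos [ 0.6208 -0.0491  0.192 ] w 0.016 F [ 0.65  0.47 -3.46] j [-0.134  0.148  1.224  0.     1.769 -0.039]
[[-0.095  0.001  0.995]
 [-0.995 -0.    -0.095]
 [-0.    -1.     0.001]]
shift tool mm [ -2.9 -27.9  39.1]
turn (tool) [-0.001  -0.0007 -0.0001]
```

View pics/w6.png

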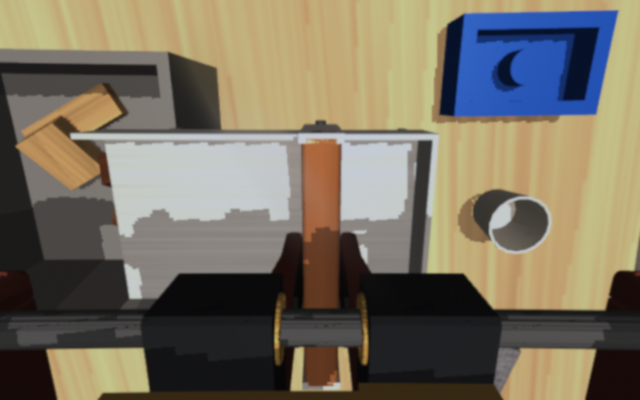

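The bin holds the pale offcut at (60,155), the dark one partly hidden at (108,180), and the tray is empty. I'll carry it back to its old spot.

```bash
python3 -m creep '[[5,-10,0,0,0,0,1],[15,-5,-2,0,0,0,1],[28,0,-7,0,0,0,1],[38,0,-9,0,0,0,1],[38,0,-9,0,0,0,1],[38,0,-9,0,0,0,1],[38,0,-9,0,0,0,1],[38,0,-9,0,0,0,1],[30,0,-8,0,0,0,1],[18,0,-5,0,0,0,1],[8,0,0,0,0.06,0,1],[0,0,0,0,0.055,0,1]]'
python3 -m creep '[[0,0,0,0,0,0,1],[0,0,0,0,0,0,1]]'
python3 - <<'E'
from h import *
st(); go([.526,-.336,.061],Mdes(np.radians(-12)))
p=camera_params('wrist');a,d=grab_frame('wrist'); cv2.imwrite('pics/w7.png',a)
E
```

```text
time: 16.77
position: [0.5244, -0.3362, 0.2079]
tcp_rot: [-0.444, 0.444, -0.55, 0.551]
force: [-0.2, 0.1, -3.0]
width: 0.0156
time: 17.02
position: [0.5249, -0.3352, 0.2078]
tcp_rot: [-0.445, 0.445, -0.549, 0.55]
force: [0.7, 0.1, -2.7]
width: 0.0154
t 17.02 pos [ 0.5249 -0.3352  0.2078] w 0.0154 F [ 0.73  0.11 -2.68] j [-0.623  0.15   1.193  0.     1.798 -0.414]
[[-0.207  0.001  0.978]
 [-0.978 -0.    -0.207]
 [ 0.    -1.     0.001]]
shift tool mm [  0.6 146.8   1.2]
turn (tool) [-0.0006  0.0009  0.0002]
```

View pics/w7.png

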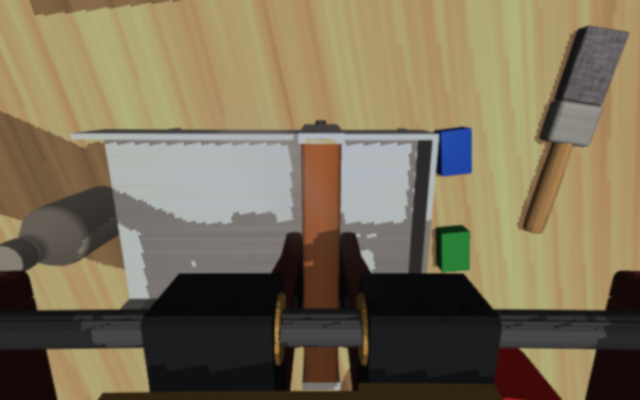

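The spot is free, same as before. The empty tray is above it, with the blue and green blocks beyond its back wall at (455,150) and (453,248).

```bash
python3 -m creep '[[0,20,1,0,0,0,1],[0,35,0,0,0,0,1],[0,35,0,0,0,0,1],[0,30,0,0,0,0,1],[0,15,0,0,0,0,1],[0,6,0,0,0,0,1],[0,2,0,0,0,0,1],[0,1,0,0,0,0,1],[0,0,0,0,0,0,1],[0,0,0,0,0,0,1]]'
python3 -m creep '[[0,1,0,0,0,0,1],[0,0,0,0,0,0,1]]'
python3 -m creep '[[0,1,0,0,0,0,1],[0,0,0,0,0,0,1]]'
```

```text
time: 18.32
position: [0.5261, -0.3357, 0.064]
tcp_rot: [-0.445, 0.445, -0.549, 0.55]
force: [0.7, -0.6, -3.8]
width: 0.0157
time: 18.58
position: [0.5258, -0.3355, 0.0623]
tcp_rot: [0.445, -0.445, 0.55, -0.55]
force: [0.4, 0.5, -2.5]
width: 0.0155
time: 18.82
position: [0.5259, -0.3356, 0.0616]
tcp_rot: [-0.445, 0.445, -0.55, 0.55]
force: [-0.5, -0.5, -0.9]
width: 0.0156
```

```bash
python3 -m creep '[[0,0.6,0,0,0,0,1],[0,0,0,0,0,0,1]]'
python3 -m creep '[[0,0,0,0,0,0,0.5],[0,0,0,0,0,0,-0.2],[0,0,0,0,0,0,-1],[0,0,0,0,0,0,-1],[0,0,0,0,0,0,-1],[0,0,0,0,0,0,-1],[0,0,0,0,0,0,-1],[0,0,0,0,0,0,-1]]'
python3 -m creep '[[0,-10,0,0,0,0,-1],[0,-20,0,0,0,0,-1],[0,-40,0,0,0,0,-1],[0,-40,0,0,0,0,-1],[0,-40,0,0,0,0,-1],[0,0,0,0,0,0,-1]]'
python3 - <<'E'
from h import *
st()
for n in ["wrist","top"]:
    p=camera_params(n);a,d=grab_frame(n); np.savez(n+'8.npz',a=a,d=d);cv2.imwrite(f'pics/{n}8.png',a)
    if n=='wrist':
        for x,y in [(215,150),(215,200),(290,150),(345,150),(345,200),(322,160)]: print((x,y),np.round(atdepth(p,x,y,d[y,x]),4))
a=cv2.imread('pics/top8.png')[150:300,260:460];cv2.imwrite('pics/top8z.png',cv2.convertScaleAbs(cv2.resize(a,None,fx=4,fy=4,interpolation=cv2.INTER_CUBIC),alpha=1.5))
E
```

```text
time: 19.08
position: [0.5259, -0.3356, 0.0615]
tcp_rot: [-0.445, 0.445, -0.55, 0.55]
force: [-4.1, 1.1, 3.0]
width: 0.0157
time: 20.08
position: [0.5259, -0.3355, 0.0608]
tcp_rot: [-0.445, 0.445, -0.55, 0.55]
force: [-0.5, 0.4, 1.2]
width: 0.0868
time: 20.82
position: [0.5272, -0.3365, 0.2176]
tcp_rot: [-0.446, 0.444, -0.546, 0.553]
force: [-0.3, -0.2, 0.2]
width: 0.0878
t 20.82 pos [ 0.5272 -0.3365  0.2176] w 0.0878 F [-0.31 -0.25  0.21] j [-0.622  0.15   1.176  0.     1.805 -0.412]
[[-0.208  0.008  0.978]
 [-0.978 -0.006 -0.208]
 [ 0.004 -1.     0.009]]
(215, 150) [ 0.4273 -0.2905  0.0146]
(215, 200) [ 0.4119 -0.3417  0.0149]
(290, 150) [ 0.5024 -0.3066  0.0145]
(345, 150) [ 0.558  -0.3187  0.0141]
(345, 200) [ 0.5476 -0.371   0.0156]
(322, 160) [ 0.534  -0.3122  0.0858]
```

View pics/wrist8.png

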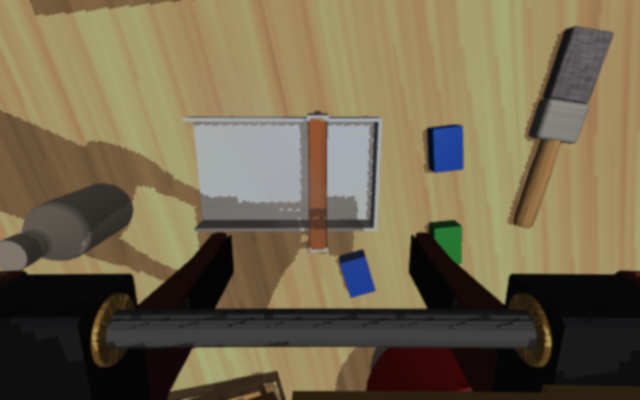

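View pics/top8z.png

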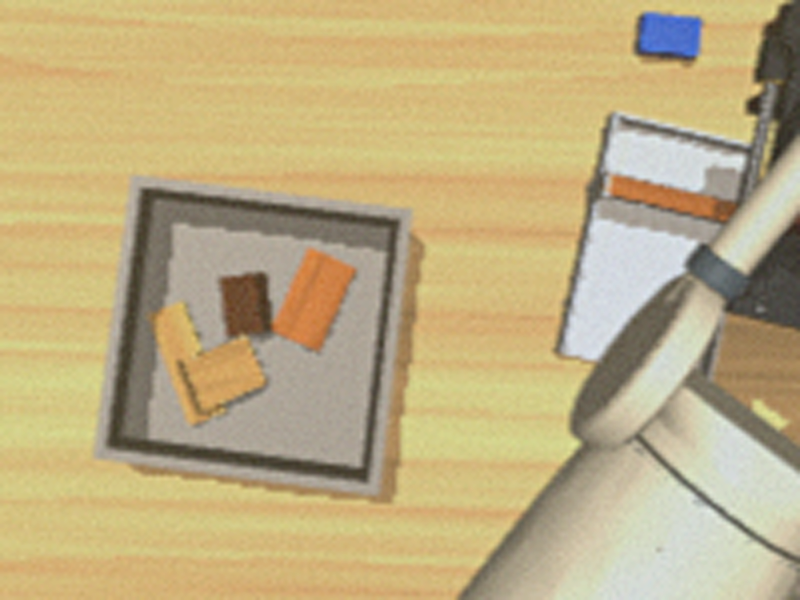

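The tray is flat on the bench, with its floor at 14–15.6 mm everywhere, and empty. The bin holds the dark offcut at zoom (245,305) and the pale one at (228,375), with its original scraps. The arm is clear.

```bash
python3 -m creep '[[0,0,0,0,0,0,-1],[0,0,0,0,0,0,-1],[0,0,0,0,0,0,-1],[0,0,0,0,0,0,-1]]'; python3 -c "
from workcell import *
print(finish_job())"
```

```text
time: 21.42
position: [0.5258, -0.3355, 0.2104]
tcp_rot: [0.445, -0.445, 0.55, -0.549]
force: [-0.8, 0.8, -0.3]
width: 0.0878
the job is handed in; nothing more can be done
None
```

The scrap tray is emptied into the bin, back flat on the bench and released. I handed the job in at about 21 s; it gives no verdict.

- **Carry and hook:** I gripped the tray by its handle and carried it level to the bin's far wall. I lowered it until the front edge rested on the rim, with the rib about 11 mm outside the wall (0–25 mm allowed). Contact force was roughly 9 N, and both offcuts were still in the tray.
- **Tip:** I swung the back up about the rim in stages, pausing at about 26° and ending at about 37°. Both offcuts slid into the bin.
- **Set down:** I swung the tray back level and returned it to its old spot. I then opened the gripper and raised it clear.

**Last checks:**
- The tray floor measured 14.1–15.6 mm above the bench at five points, so it is level and standing on its rib and foot.
- The tray was empty.
- The top view showed both offcuts inside the bin. The pale one lies on top of one of the scraps; I did not measure the offcuts' heights below the rim.
- No check failed or disagreed. My estimates of the bin and handle positions from two cameras agreed to within about 2 mm.

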